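# Open the ratchet quick clamp

### The job

The pulley in the quick clamp has to come out next, but the sliding jaw is locked too close to it. Press the release plate on top of the sliding jaw down and, keeping it down, push the jaw back along its bar, away from the pulley, all the way to the end of its travel; then let go, so that the release springs up and locks the jaw there. Nothing is to be picked up: leave the pulley lying where it is and do not disturb the loose things around the clamp.

Things in the scene. Friction and masses are not known exactly. Their poses are not given: they have to be found in the camera images.
- clamp: Grey bench quick clamp, fixed to the bench, 335 mm long, 110 mm wide. Its z points up and its y runs along the bar, from the fixed jaw towards the end stop: the sliding jaw opens towards +y. Origin on the bench top, under the bar's centre line. In its frame: fixed jaw plate y = -189 to -173 mm (90 mm wide, 85 mm high); flat part rest from there to y = -93, top 34 mm above the bench; bar 28 mm wide, top at 30 mm; end stop from y = 105 to 127, 36 mm high, on a foot to y = 133.
- jaw (a joint): Position of the sliding jaw along the bar in m: 0 closed, 0.110 fully back at the end of its travel, grows as it opens (clamp +y). It starts somewhere between 0 and 0.035, locked. While the release is up it is locked against opening and withstands a push of 40 N (it can be pushed shut, clicking); with the release down it slides either way with about 2 N of friction.
- release (a joint): How far the release plate is pressed, in m: 0 up (locked; up to 0.001 where a tooth is not quite home), 0.008 fully down (hard stop). Springs up by itself; about 5 N begins to move it, 7 to 8 N takes it right down. It is a ratchet with 4 mm teeth, 3 mm deep, under the bar: the jaw is free to open once the plate is pressed more than 4 mm; when the plate is let go the jaw locks again at the nearest tooth.
- release_pad (a point): Centre of the top face of the release plate, a level ribbed steel plate 58 mm across the bar and 52 mm along it, 72 mm above the bench when up. It rides on the sliding jaw, in a saddle 60 mm long (along the bar) that is open on both sides: in front of it (30 mm from the plate's centre, clamp -y) stands the jaw plate, 90 mm wide, 10 mm thick, top 88 mm above the bench; behind it (30 mm, clamp +y) stands the back lug. Axes as the clamp's.
- lug_face (a point): On the back lug of the sliding jaw: middle of the face that looks at the release plate, 85 mm above the bench. The lug is an upright 70 mm wide, 14 mm thick, top 104 mm above the bench; a fingertip standing on the release plate pushes the jaw back by bearing on this face. Axes as the clamp's.
- pulley_center (a point): Centre of the steel pulley, 79 mm across, 32 mm high, about 0.25 kg, lying flat and loose on the part rest between the two jaws, top 66 mm above the bench. To be left lying there.
- tape_measure: Yellow tape measure standing beside the clamp, 35x75x67 mm high, origin under its centre. To be left alone.
- bearing_small: Small ball bearing lying flat near the clamp, 42 mm across, 13 mm high, origin under its centre. To be left alone.
- nut_a: Steel nut lying near the clamp, 28x32x14 mm, origin under its centre. To be left alone.
- big_bolt: Steel bolt lying near the clamp, 31x112x27 mm, origin under its centre. To be left alone.
Things that resemble listed ones, but are neither listed nor needed, are in the scene too. What is shaped like the part that bears pulley_center but green or turquoise is not meant.

How it is judged:
On the way, in this order (a step that is already met when the one before it is completed fails the run):
1. the release plate is pressed down (4 mm or more) before the jaw has moved 15 mm (value of joint release above 0.004 m and distance of lug_face from where it was at the start of the episode below 0.015 m), for 0.1 s.
2. the jaw is pushed right back, within 6 mm of the end of its travel (value of joint jaw above 0.104 m), for 0.2 s.
At the end, for the whole second after the job is handed in: The sliding jaw is within 6 mm of the end of its travel and at rest, the release plate is up again (within 1.5 mm), and the pulley lies on its rest within 20 mm of where it was (value of joint jaw above 0.104 m and value of joint release below 0.0015 m and velocity of joint jaw below 0.005 m/s and height (world z) of pulley_center between 0.044 and 0.056 m and distance of pulley_center from where it was at the start of the episode below 0.02 m); the robot touches nothing.
It fails at once if the pulley is lifted by more than 12 mm or moved by more than 20 mm (height (world z) of pulley_center above 0.062 m or distance of pulley_center from where it was at the start of the episode above 0.02 m).
It fails at once if the tape measure beside the clamp is moved by more than 30 mm (distance of tape_measure from where it was at the start of the episode above 0.03 m).
It fails at once if the small bearing beside the clamp is moved by more than 30 mm (distance of bearing_small from where it was at the start of the episode above 0.03 m).
It fails at once if the nut beside the clamp is moved by more than 30 mm (distance of nut_a from where it was at the start of the episode above 0.03 m).
It fails at once if the bolt beside the clamp is moved by more than 30 mm (distance of big_bolt from where it was at the start of the episode above 0.03 m).
It also fails if it takes over 35 s, if anything falls off the work surface, if the arm or the gripper's body presses on something with over 40 N, if the wrist force passes 120 N, or if a joint passes its speed limit or range.

### The arm

A 6-joint arm with a two-finger parallel gripper is mounted at the origin on a cart in front of the work surface, level with it; the furniture and walls round the work are solid. World frame = base frame: x ahead of the robot, y to its left, z up, the work surface at z = 0. Lengths are in m, angles in rad, forces in N, time in s.
With the tool pointing down it reaches from about 0.35 to 0.975 m from the base axis. Payload 4.9 kg.
Tool frame: the origin (TCP) lies on the front face of the gripper's body, between the roots of the fingers; the fingertips stand ctrl.tip_extent ahead of it and the grasp point (between the pads) lies 54 mm ahead of it (ctrl.tip_extent is the distance from the TCP to the fingertips, in m); z points along the fingers, y is the line along which they close (so a half turn about z gives the same grasp; the last joint's range is limited). The gripper opens to 85 mm and grips with 20 to 120 N. Pads are 22 mm wide; open, the fingers measure 114 mm over their backs; the gripper's body (76 mm by 85 mm) begins 54 mm behind the grasp point. The pads swing forward as they close: fully open they stand 13 mm farther back than shut.
Start: joints at [-1.223, 0.053, 1.613, -0, 1.476, -0.119], TCP at [0.281, -0.558, 0.304] pointing down, gripper open.
Joint ranges: [-3.01, 3.01], [-1.01, 2.22], [0.06, 2.58], [-1.02, 4.17], [0.09, 2.62], [-3.14, 3.14]. Speed limits (rad/s): [2.57, 2.57, 3.14, 3.14, 3.14, 3.14].

### API

Orientations are given as a rotation vector (axis times angle).
In Python, from station import ctrl gives the robot as it stands.
- The arm moves only by the tool apply_moves, never from a script. Its argument "rows" is one flat list of numbers, 6 for each row, row after row: the shift along the tool's x, y, z normalised to -1 to 1, where 1 is 0.6 m, then the turn, a rotation vector about the tool's x, y, z normalised to -1 to 1, where 1 is 90 degrees. A call has 1 to 20 rows; each row is the pose to reach, as a shift and turn from the pose commanded when the call began, along the tool's axes at that moment; what a row does not reach only later rows make up. A row lasts 1/10 s, in which the tool goes at most 50 mm and 8.59 degrees, less where a joint would pass 70% of its speed; a pose out of reach is approached as far as the arm can. A call with a number of a shift or a turn outside -1 to 1 is refused whole. A call with a gripper value outside its range is refused whole. "grip" is the opening, from 0 (shut) to 1 (fully open), set as the call begins (left out, the last holds). The fingers move at their own pace and stop on an object; "grip_force" is the grip in N (left out, the last holds). Time passes only in rows, so rows that repeat a pose let the fingers close. It gives the time, the measured TCP pose, the force, the opening and the grip force at its end, in the units of the state.
- ctrl.get_obs(): the state, without advancing time (a new reading comes with each control period).
- ctrl.get_image(name): name is "scene" or "top"; returns (picture, depth): 480x640x3 uint8, blue, green, red; 480x640 float32, m along the optical axis (not along the pixel's ray), 0 where there is no reading.
- ctrl.camera_model(name): a dict with "mtx" (3x3 intrinsics, pixels), "R" (3x3) and "t" (3): a world point X has camera coordinates R X + t. Camera axes: x right, y down, z forward; pixel columns grow to the right and rows downward; lengths in m; the calibration is good to about 2 mm. A picture is of the moment at which its call begins. camera_model takes no time and is no camera call.
- ctrl.finish_job(): hands the job in; it is judged then, once.
The state is a dict: "t": time; "q": joint angles; "dq": joint speeds; "effort": joint torques, N m; "tool_pos": TCP position; "tool_rot": TCP orientation; "contact_force": force on the tool from outside, world axes, zero at the start; "wrist_torque": the same for the moment, N m; "opening": finger opening in m; "grip_force": force on a finger pad.
Only numpy, scipy, OpenCV 4.12 (cv2) and the standard library are available. Lean on these libraries where they do the work, as an engineer would, in place of code of your own. Each camera call takes 0.05 s, during which the arm holds its last target. There are 200 camera calls.

## Working session

There is one attempt and no reset: what is moved stays moved. The work goes in short steps, Python scripts to look and compute and a tool call to move; the robot and the scene stay as the last step left them, time stands still between calls to the robot, and variables do not carry over. Pictures are saved under pics/ and viewed, at most 10 in all, crops included, and the job is handed in when it is done.

Besides the shell and the picture viewer there is one more tool, called by a JSON object that holds its "name" and its "arguments". apply_moves: Moves the arm, as the interface text tells. Its arguments: {"type":"object","properties":{"rows":{"type":"array","items":{"type":"number"}},"grip":{"type":"number"},"grip_force":{"type":"number"}},"required":["rows"]}

```bash
mkdir -p pics
python3 - <<'E'
from station import ctrl
import cv2,numpy as np
for n in("scene","top"):
    im,d=ctrl.get_image(n); cv2.imwrite(f"pics/{n}0.png",im); np.savez(f"{n}0.npz",im=im,d=d)
    m=ctrl.camera_model(n); print(n,{k:np.round(v,3).tolist() for k,v in m.items() if k in("mtx","R","t")})
print(ctrl.tip_extent,ctrl.get_obs())
E
```

```text
scene {'mtx': [[522.501, 0.0, 314.178], [0.0, 522.501, 242.803], [0.0, 0.0, 1.0]], 'R': [[-0.885, -0.465, 0.008], [-0.23, 0.422, -0.877], [0.404, -0.778, -0.481]], 't': [0.449, 0.255, 0.823]}
top {'mtx': [[561.926, 0.0, 323.668], [0.0, 561.926, 242.785], [0.0, 0.0, 1.0]], 'R': [[-0.025, -1.0, -0.003], [-0.996, 0.025, -0.082], [0.083, 0.001, -0.997]], 't': [-0.059, 0.592, 1.402]}
0.0726 {'t': 0.1, 'q': array([-1.22302441e+00,  5.32961488e-02,  1.61415934e+00, -6.52976631e-06,
        1.47603005e+00, -1.18995080e-01]), 'dq': array([ 0.00147817, -0.00042553, -0.00404203,  0.00078751,  0.00148467,
        0.00027452]), 'effort': array([-4.27142584e-05, -3.94905066e+01, -3.71363354e+01, -1.98153143e-04,
        3.87524982e-03, -3.21674668e-05]), 'tool_pos': array([ 0.28110296, -0.557728  ,  0.30278097]), 'tool_rot': array([-3.05459333e+00, -7.26124258e-01,  3.49307567e-04]), 'contact_force': array([ 0.77755004,  0.00642791, -0.10601438]), 'wrist_torque': array([ 0.05869405,  0.02364124, -0.0081057 ]), 'grip_force': 0.0, 'opening': 0.08541682311707298}
```

View pics/top0.png

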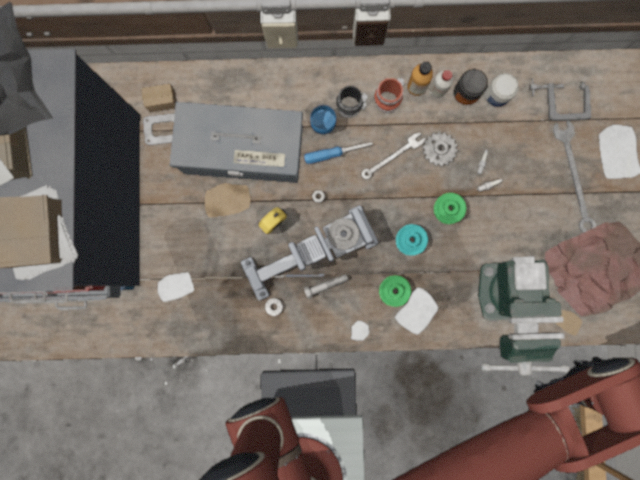

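View pics/scene0.png

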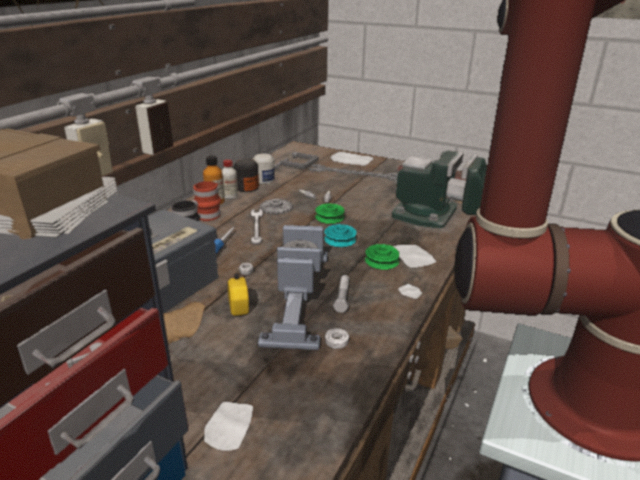

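The top view shows the grey clamp running from the fixed jaw at (365,228) to the end stop at (255,278). The steel pulley is at (345,233) and the release plate is near (314,247). The possible confusions are the green pulleys at (451,208) and (396,291), the turquoise one at (412,240), the gear at (440,149), and the green vise at (520,300). None of these is the grey clamp. Next I'll take a close crop and measure heights.

```bash
cat > h.py <<'E'
import numpy as np,cv2
from station import ctrl
def world(n,d):
    m=ctrl.camera_model(n);v,u=np.mgrid[:480,:640]
    c=np.stack([u,v,np.ones_like(u)],-1)@np.linalg.inv(m["mtx"]).T*d[...,None]
    return (c-m["t"])@m["R"]
def ortho(P,im,cx,cy,r=.2,px=.00067):
    pass
E
python3 - <<'E'
from h import *
z=np.load("top0.npz");P=world("top",z["d"]);im=z["im"]
c=im[195:315,225:395];cv2.imwrite("pics/crop.png",cv2.resize(c,None,fx=4.5,fy=4.5,interpolation=cv2.INTER_CUBIC))
for n,(u,v) in dict(bench=(230,320),fixed=(366,228),pulley=(336,228),plate=(314,247),stop=(255,278),lug=(297,256),tape=(272,220),bolt=(325,285),bearing=(274,308),nut=(319,197)).items(): print(n,np.round(P[v,u],3))
# bar axis by PCA/minAreaRect of points >25mm high in region
R=P[200:305,235:385].reshape(-1,3)
tall=R[(R[:,2]>.075)&(R[:,2]<.12)]
uv=None
print(len(tall)); 
for b in [(.080,.093),(.097,.11),(.068,.076),(.06,.068)]:
    s=R[(R[:,2]>b[0])&(R[:,2]<b[1])];print(b,len(s),np.round(s[:,:2].mean(0),3),np.round(s[:,:2].min(0),3),np.round(s[:,:2].max(0),3))
s=R[(R[:,2]>.022)&(R[:,2]<.12)]; print(cv2.minAreaRect(s[:,:2].astype(np.float32)))
E
```

```text
bench [ 0.4    0.172 -0.006]
fixed [ 0.618 -0.177  0.088]
pulley [ 0.624 -0.105  0.052]
plate [ 0.576 -0.05   0.074]
stop [0.505 0.1   0.038]
lug [ 0.554 -0.009  0.105]
tape [0.647 0.053 0.063]
bolt [ 0.483 -0.074  0.023]
bearing [0.428 0.058 0.   ]
nut [ 0.712 -0.065  0.003]
625
(0.08, 0.093) 394 [ 0.609 -0.128] [ 0.523 -0.192] [ 0.669 -0.004]
(0.097, 0.11) 163 [ 0.556 -0.007] [ 0.525 -0.025] [0.588 0.01 ]
(0.068, 0.076) 441 [ 0.577 -0.05 ] [ 0.523 -0.178] [0.664 0.05 ]
(0.06, 0.068) 388 [ 0.61  -0.054] [ 0.529 -0.176] [0.672 0.078]
((0.5705912709236145, -0.03534965217113495), (0.4036620855331421, 0.22594593465328217), 82.35779571533203)
```

View pics/crop.png

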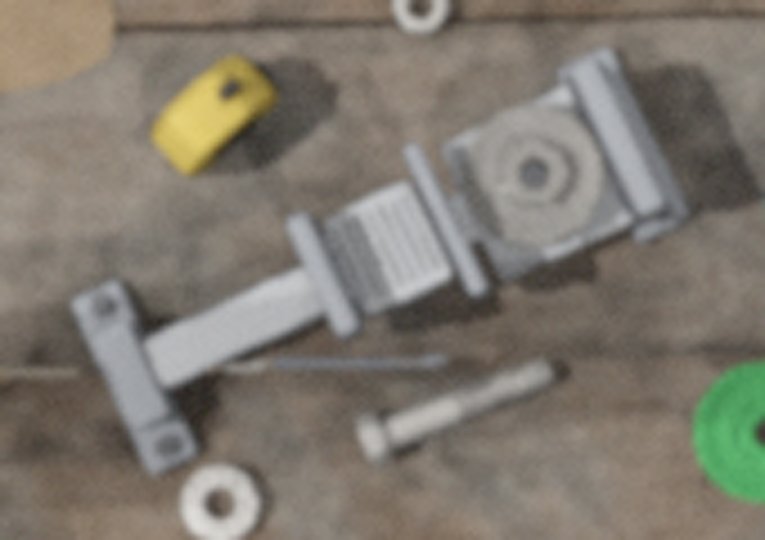

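The crop confirms the choice: the grey ribbed release plate sits between the jaw plate (446,219) and the back lug (323,273). The grey pulley lies on its rest at (535,172), with the end stop at (133,376).

```bash
cat >> h.py <<'E'
def ray(n,u,v,z):
    m=ctrl.camera_model(n);R,t=np.array(m["R"]),np.array(m["t"])
    d=R.T@np.linalg.inv(m["mtx"])@[u,v,1];o=-R.T@t
    return o+d*(z-o[2])/d[2]
E
python3 - <<'E'
from h import *
f=lambda a,b,z:ray("top",225+(a+.5)/4.5-.5,195+(b+.5)/4.5-.5,z)[:2]
pts=dict(lugA=f(298,217,.104),lugB=f(345,330,.104),jawA=f(412,150,.088),jawB=f(480,290,.088),fixA=f(592,60,.085),fixB=f(662,225,.085),stopA=f(100,293,.03),stopB=f(168,460,.03))
for k,v in pts.items():print(k,v.round(4))
c={k:(pts[k+"A"]+pts[k+"B"])/2 for k in("lug","jaw","fix","stop")}
w={k:np.linalg.norm(pts[k+"A"]-pts[k+"B"]) for k in c};print(w)
for k in c:
    print(k,c[k].round(4),"perp ang",np.degrees(np.arctan2(*(pts[k+"B"]-pts[k+"A"])[::-1]))+90)
d=c["stop"]-c["fix"];print("dist",np.linalg.norm(d),"ang",np.degrees(np.arctan2(d[1],d[0])))
print("lug-jaw",np.linalg.norm(c["lug"]-c["jaw"]))
# depth-based plate
z=np.load("top0.npz");P=world("top",z["d"])
R=P[232:262,295:335].reshape(-1,3);s=R[(abs(R[:,2]-.074)<.004)]
print(len(s),cv2.minAreaRect(s[:,:2].astype(np.float32)),s.mean(0))
from scipy.spatial.transform import Rotation as Ro
print(Ro.from_rotvec(ctrl.get_obs()["tool_rot"]).as_matrix().round(3))
E
```

```text
lugA [0.5857 0.0049]
lugB [ 0.5249 -0.0188]
jawA [ 0.6217 -0.0564]
jawB [ 0.5451 -0.0911]
fixA [ 0.6686 -0.1552]
fixB [ 0.5779 -0.1902]
stopA [0.552  0.1212]
stopB [0.4578 0.0846]
{'lug': np.float64(0.06522260344942477), 'jaw': np.float64(0.08406127785036442), 'fix': np.float64(0.0972581233307917), 'stop': np.float64(0.10100669318912404)}
lug [ 0.5553 -0.0069] perp ang -68.69651878964552
jaw [ 0.5834 -0.0738] perp ang -65.61935329984806
fix [ 0.6233 -0.1727] perp ang -68.875843457905
stop [0.5049 0.1029] perp ang -68.7510848859342
dist 0.2999273522315877 ang 113.24077478084934
lug-jaw 0.07251430734800568
291 ((0.5638094544410706, -0.044717561453580856), (0.0738842785358429, 0.06089189276099205), 25.383005142211914) [ 0.57189998 -0.04197988  0.07250893]
[[ 0.893  0.45  -0.001]
 [ 0.45  -0.893  0.002]
 [ 0.    -0.002 -1.   ]]
```

{"name": "apply_moves", "arguments": {"rows": [0.816,-0.568,0.088,0,0,-0.951,0.816,-0.568,0.088,0,0,-0.951,0.816,-0.568,0.088,0,0,-0.951,0.816,-0.568,0.088,0,0,-0.951,0.816,-0.568,0.088,0,0,-0.951,0.816,-0.568,0.088,0,0,-0.951,0.816,-0.568,0.088,0,0,-0.951,0.816,-0.568,0.088,0,0,-0.951,0.816,-0.568,0.088,0,0,-0.951,0.816,-0.568,0.088,0,0,-0.951,0.816,-0.568,0.088,0,0,-0.951,0.816,-0.568,0.088,0,0,-0.951,0.816,-0.568,0.088,0,0,-0.951,0.816,-0.568,0.088,0,0,-0.951,0.816,-0.568,0.088,0,0,-0.951,0.816,-0.568,0.088,0,0,-0.951,0.816,-0.568,0.088,0,0,-0.951,0.816,-0.568,0.088,0,0,-0.951], "grip": 0}}

```text
t: 1.9
tool_pos: [0.5649, -0.0343, 0.2513]
tool_rot: [1.751, 2.608, 0.0]
contact_force: [0.1, 0.4, -0.5]
opening: 0.0002
grip_force: 0.0
```

Run:
```python
from h import *
from scipy.spatial.transform import Rotation as Ro
im,d=ctrl.get_image("scene");cv2.imwrite("pics/s1.png",cv2.resize(im[140:360,220:400],None,fx=3.3,fy=2.7 if 0 else 2.7,interpolation=cv2.INTER_CUBIC))
o=ctrl.get_obs();print(ctrl.tip_extent,o["t"],o["tool_pos"],o["opening"],o["q"],o["contact_force"]);print(Ro.from_rotvec(o["tool_rot"]).as_matrix().round(3))
```

```text
0.0726 1.95 [ 0.56495443 -0.03419926  0.25127408] -0.00026668814917062166 [-1.91941669e-01 -4.93635662e-02  1.80421576e+00  1.21241701e-05
  1.38645080e+00 -5.80482628e-01] [ 0.10976829  0.03780084 -0.69278314]
[[-0.379  0.925  0.   ]
 [ 0.925  0.379 -0.   ]
 [-0.     0.    -1.   ]]
```

View pics/s1.png

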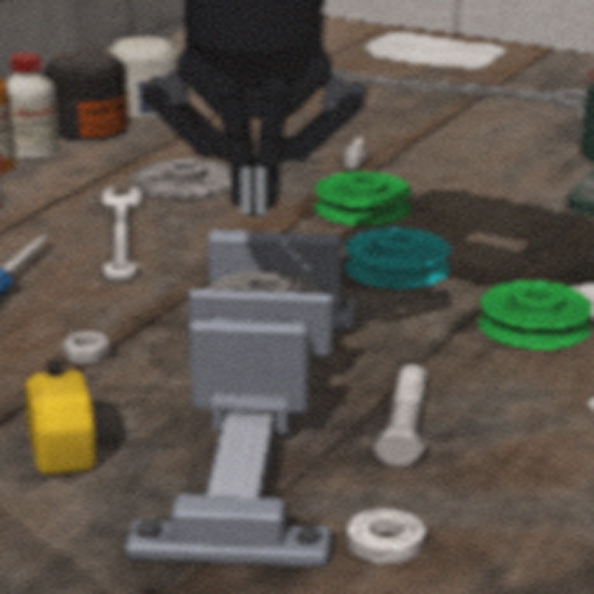

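The close view shows the shut fingers at (255,190) lined up with the clamp above the saddle. The knuckles spread across the bar, so they clear the lug (250,350) and the jaw plate. I'll descend now.

{"name": "apply_moves", "arguments": {"rows": [0,0,0.06,0,0,0,0,0,0.11,0,0,0,0,0,0.14,0,0,0,0,0,0.155,0,0,0,0,0,0.16,0,0,0,0,0,0.165,0,0,0,0,0,0.168,0,0,0,0,0,0.168,0,0,0]}}

```text
t: 2.75
tool_pos: [0.5656, -0.0335, 0.1511]
tool_rot: [1.748, 2.609, 0.001]
contact_force: [-0.4, -0.6, 0.3]
opening: 0.0001
grip_force: 0.0
```

{"name": "apply_moves", "arguments": {"rows": [0,0,0.004,0,0,0,0,0,0.008,0,0,0,0,0,0.012,0,0,0,0,0,0.015,0,0,0,0,0,0.018,0,0,0,0,0,0.018,0,0,0]}}

```text
t: 3.35
tool_pos: [0.5652, -0.0335, 0.1403]
tool_rot: [-1.749, -2.609, 0.0]
contact_force: [-3.3, 0.5, 6.2]
opening: 0.0001
grip_force: 3.1
```

{"name": "apply_moves", "arguments": {"rows": [0,0,0.002,0,0,0,0,0,0.004,0,0,0,0,0,0.005,0,0,0,0,0,0.005,0,0,0]}}

```text
t: 3.75
tool_pos: [0.5653, -0.0336, 0.1376]
tool_rot: [-1.749, -2.61, 0.001]
contact_force: [-2.7, -0.5, 7.2]
opening: 0.0003
grip_force: 3.5
```

{"name": "apply_moves", "arguments": {"rows": [0.005,0,0.001,0,0,0,0.01,0,0.001,0,0,0,0.015,0,0.001,0,0,0,0.02,0,0.001,0,0,0,0.027,0,0.001,0,0,0,0.034,0,0.001,0,0,0,0.041,0,0.001,0,0,0,0.048,0,0.001,0,0,0,0.055,0,0.001,0,0,0,0.062,0,0.001,0,0,0]}}

```text
t: 4.75
tool_pos: [0.551, 0.0001, 0.1371]
tool_rot: [1.748, 2.609, -0.004]
contact_force: [-4.7, -4.0, 7.3]
opening: -0.0001
grip_force: 3.5
```

Run:
```python
from h import *
im,d=ctrl.get_image("scene");cv2.imwrite("pics/s2.png",cv2.resize(im[140:360,220:400],None,fx=2.7,fy=2.7,interpolation=cv2.INTER_CUBIC))
o=ctrl.get_obs();print(o["tool_pos"],o["contact_force"],o["wrist_torque"])
```

```text
[0.55078901 0.00066785 0.13701009] [-3.68619295 -2.38370796  6.91543715] [-0.41200261  0.67536697 -0.03049626]
```

View pics/s2.png

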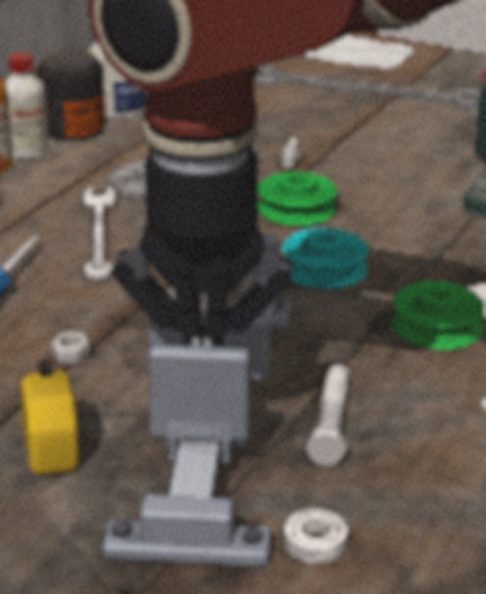

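The lug at (200,390) has moved toward the end stop at (185,530), and the tips stand in the saddle behind it. The jaw slides, so I'll keep pushing.

{"name": "apply_moves", "arguments": {"rows": [0.01,0,0,0,0,0,0.02,0,0,0,0,0,0.03,0,0,0,0,0,0.04,0,0,0,0,0,0.05,0,0,0,0,0,0.06,0,0,0,0,0,0.07,0,0,0,0,0,0.08,0,0,0,0,0,0.09,0,0,0,0,0,0.1,0,0,0,0,0]}}

```text
t: 5.8
tool_pos: [0.5282, 0.0558, 0.137]
tool_rot: [1.748, 2.609, -0.004]
contact_force: [-4.1, -2.8, 6.3]
opening: 0.0002
grip_force: 3.6
```

{"name": "apply_moves", "arguments": {"rows": [0.006,0,0,0,0,0,0.012,0,0,0,0,0,0.018,0,0,0,0,0,0.023,0,0,0,0,0,0.023,0,0,0,0,0]}}

```text
t: 6.3
tool_pos: [0.5246, 0.0684, 0.1381]
tool_rot: [1.746, 2.606, 0.0]
contact_force: [-0.2, -4.6, 6.1]
opening: 0.0001
grip_force: 3.4
```

{"name": "apply_moves", "arguments": {"rows": [0.004,0,0.001,0,0,0,0.008,0,0.001,0,0,0,0.012,0,0.001,0,0,0,0.016,0,0.001,0,0,0,0.016,0,0.001,0,0,0]}}

```text
t: 6.8
tool_pos: [0.5236, 0.0716, 0.138]
tool_rot: [1.737, 2.595, -0.011]
contact_force: [10.8, -28.9, 0.2]
opening: -0.0
grip_force: 21.6
```

Run:
```python
from h import *
im,d=ctrl.get_image("scene");cv2.imwrite("pics/s3.png",cv2.resize(im[180:360,220:380],None,fx=3.3,fy=3.3,interpolation=cv2.INTER_CUBIC))
o=ctrl.get_obs();print(o["tool_pos"],o["contact_force"],o["wrist_torque"])
```

```text
[0.52360085 0.07159976 0.13799816] [  9.86862698 -29.01475506   0.12462542] [-4.0397997  -1.40848613  0.05294635]
```

View pics/s3.png

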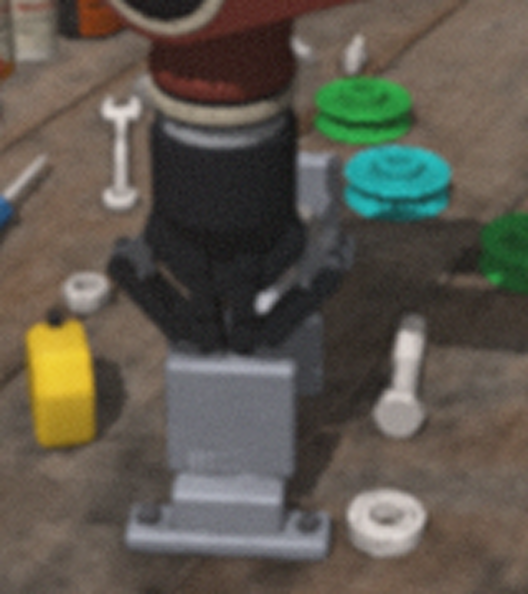

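The lug at (230,415) looks to be right against the end stop at (230,500). I'll check that gap with depth.

Run:
```python
from h import *
im,d=ctrl.get_image("scene");P=world("scene",d)
e=np.array([-.379,.925])
for v in range(286,346,3):
    p=np.median(P[v,283:297],axis=0);print(v,(p[:2]@e).round(4),p[2].round(3))
```

```text
286 -0.1232 0.106
289 -0.1153 0.106
292 -0.1105 0.103
295 -0.109 0.097
298 -0.1091 0.09
301 -0.1103 0.084
304 -0.109 0.077
307 -0.1103 0.071
310 -0.1106 0.064
313 -0.1102 0.057
316 -0.1113 0.051
319 -0.1104 0.044
322 -0.1107 0.038
325 -0.101 0.037
328 -0.0927 0.038
331 -0.0885 0.035
334 -0.0856 0.029
337 -0.0867 0.023
340 -0.0866 0.015
343 -0.0821 0.012
```

The lug's rear face is about 23.5 mm ahead of the stop's rear face, and the stop is 22 mm thick, so the jaw is at the end of its travel. I'll ease the push, keep the tips bearing on the lug, and lift straight up.

{"name": "apply_moves", "arguments": {"rows": [-0.003,0,0,0,0,0,-0.006,0,0,0,0,0,-0.009,0,0,0,0,0,-0.009,0,-0.005,0,0,0,-0.009,0,-0.01,0,0,0,-0.009,0,-0.015,0,0,0,-0.009,0,-0.02,0,0,0,-0.009,0,-0.025,0,0,0,-0.012,0,-0.03,0,0,0,-0.018,0,-0.04,0,0,0,-0.025,0,-0.05,0,0,0,-0.03,0,-0.07,0,0,0,-0.03,0,-0.1,0,0,0,-0.03,0,-0.15,0,0,0,-0.03,0,-0.2,0,0,0,-0.03,0,-0.25,0,0,0,-0.03,0,-0.25,0,0,0]}}

```text
t: 8.6
tool_pos: [0.5284, 0.0615, 0.2922]
tool_rot: [1.744, 2.602, 0.01]
contact_force: [0.9, 0.3, -0.5]
opening: 0.0002
grip_force: 0.0
```

Run:
```python
from h import *
im,d=ctrl.get_image("scene");P=world("scene",d)
cv2.imwrite("pics/s4.png",cv2.resize(im[180:360,220:380],None,fx=3.3,fy=3.3,interpolation=cv2.INTER_CUBIC))
e=np.array([-.379,.925])
for v in range(295,322,6):
    p=np.median(P[v,283:297],axis=0);print(v,(p[:2]@e).round(4),p[2].round(3))
o=ctrl.get_obs();print(o["t"],o["tool_pos"],o["contact_force"])
```

```text
295 -0.1088 0.097
301 -0.1089 0.084
307 -0.1089 0.071
313 -0.11 0.057
319 -0.1087 0.045
8.65 [0.52745707 0.06149194 0.28935537] [-0.02069846  0.00242725  0.56270956]
```

View pics/s4.png

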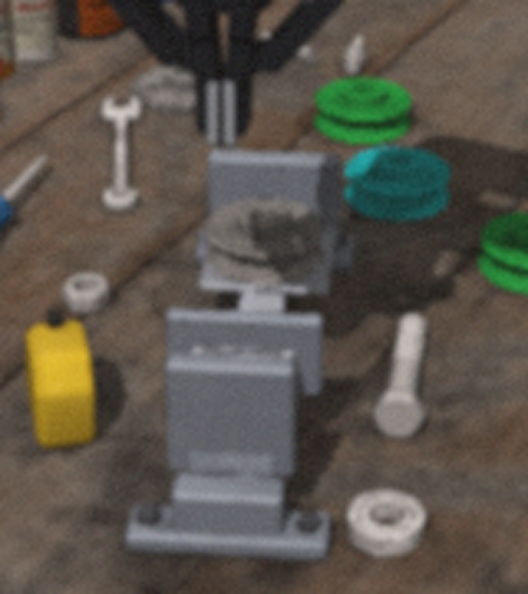

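The jaw stayed back against the stop at (230,480), the pulley lies on its rest at (262,240), and the tool is clear at (220,110). Handing in.

```bash
python3 -c "
from station import ctrl
print(ctrl.finish_job())"
```

```text
the job is handed in; nothing more can be done
None
```

I pressed the release, pushed the jaw back against the end stop, let go and handed the job in. The last image shows the jaw still at the stop, the pulley on its rest and the tool clear, but I didn't measure that the release plate sprang fully up, and the hand-in gave no verdict.

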